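Clamp the tube box and hold its sprung lid half open

TASK

Turn the crank of the bench vise clockwise (seen from the crank's end) until the tube box is gripped firmly between both jaws, then let go of the crank, lift the box's sprung lid by its handle and hold it half open, at 45 degrees, so that a colleague can reach the tubes. Finish while still holding the lid there by its handle: it snaps shut if it is let go. Leave the rack and the bottles beside it where they are.

Things in the scene. Friction and masses are not known exactly. Their poses are not given: they have to be found in the camera images.
- vise: Grey bench vise fixed to the counter, bed 130 x 208 mm. Origin on the counter under the middle of the place for the box; x points away from the robot (turned up to 0.25 rad about vertical), y to the left along the screw, z up. Bed top at z = 30 mm. Its screw axis lies along y at x = 0, z = 62 mm. Nut block at y = 108 to 128 mm, 80 mm high.
- fixed_jaw: Fixed jaw on the right of the box, 100 mm wide, 48 mm high above the bed. Origin at the foot of its gripping face (at y = -45 mm in the vise's frame).
- pad: Steel face plate of the moving jaw on the left of the box, 100 x 8 x 44 mm, origin at the middle of its gripping face. It moves to -y of the vise by 16 mm per turn of the crank, and is spring-backed: after it meets the box it yields up to 6 mm at 3 N per mm, then is solid.
- crank (a joint): Crank angle in rad, starts between 0 and 2.4. 0: crank knob straight up; it grows clockwise as seen from the crank's (left, +y) end, the knob going from the top towards the robot, then down, then away. Growing closes the jaw by 2.55 mm per rad. The box is just touched on both sides at about 6.3 rad; 7.2 to 8.3 rad is a firm grip; the spring is solid at about 8.6 and the crank stops at 9.0. Friction 0.08 N m holds the crank where it is left.
- crank_knob: Black round handle sleeve of the crank, 14 mm diameter, 44 mm long, parallel to the screw (vise y), spinning freely about its own axis (so it can be held firmly while it goes round; ignore its orientation). Origin at its middle, 32 mm from the screw axis, at y = 185 mm in the vise's frame. Outwards of the crank arm (y = 155 mm) nothing else is there.
- box: White lidded tube box, loose, about 0.7 kg, 110 (x) x 90 (y) x 60 mm without lid, standing on the vise's bed between the jaws. Origin at the centre of its underside, x away from the robot like the vise's, z up.
- lid (a joint): Lid angle in rad, 0 shut, growing as the front edge rises, 0.785 is 45 degrees, stops at 1.75. Hinge along the box's far (+x) rim. Spring and weight pull it shut with about 0.13 to 0.17 N m.
- lid_hinge (a point): Middle of the lid's hinge axis, 55 mm towards +x and 60 mm up from the box's origin. The axis is parallel to the box's y.
- lid_handle: Steel handle on the lid: a round bar 10 mm diameter, 76 mm long, parallel to the hinge, on a post at each end. Origin at the middle of the bar: with the lid shut, 85 mm in front of (-x) and 46 mm above the hinge, 38 mm above the lid's top. The lid is 8 mm thick. Its frame turns with the lid.
- rack: Bystander: white test tube rack, 194 x 56 x 86 mm, origin under its centre.
- reagent: Bystander: white reagent bottle, 60 mm diameter, 130 mm high, origin under its centre.
- jar: Bystander: brown glass jar, 68 mm diameter, 80 mm high, origin under its centre.
Mind the look-alikes: they are no part of the job. What is shaped like the box but pink is not meant.

How it is judged:
By the outcome, as a careful person would: the job done as asked, in the order asked, and still so for the second after the job is handed in, while the arm keeps its last pose, push and grip.
It also fails if it takes over 64 s, if anything falls off the work surface, if the arm or the gripper's body presses on something with over 40 N, if the wrist force passes 120 N, or if a joint passes its speed limit or range.

ROBOT

A 7-joint arm with a two-finger parallel gripper is mounted at the origin on the work surface. World frame = base frame: x ahead of the robot, y to its left, z up, the work surface at z = 0. Lengths are in m, angles in rad, forces in N, time in s.
With the tool pointing down it reaches from about 0.425 to 0.95 m from the base axis. Payload 4.7 kg.
Tool frame: the origin (TCP) lies on the centre line of the jaws, within the pads' length; the fingertips stand robot.nose_length ahead of it and the grasp point (between the pads) lies 8 mm behind it (robot.nose_length is the distance from the TCP to the fingertips, in m); z points along the fingers, x is the direction in which the jaws open and shut, and the axes are right-handed (so a half turn about z gives the same grasp; the last joint's range is limited). The gripper opens to 85 mm and grips with 20 to 120 N. Pads are 22 mm wide; open, the fingers measure 114 mm over their backs; the gripper's body (76 mm by 85 mm) begins 54 mm behind the grasp point. The pads swing forward as they close: fully open they stand 13 mm farther back than shut.
Start: joints at [-1.276, 0.469, -0.049, 1.532, 0.024, 1.141, -0.082], TCP at [0.215, 0.64, 0.242] pointing down, gripper open.
Joint ranges: [-2.59, 2.59], [-0.33, 1.99], [-1.39, 1.29], [0.1, 2.45], [-1.04, 4.18], [0.21, 1.99], [-2.66, 2.66]. Speed limits (rad/s): [2.57, 2.57, 3.14, 3.14, 3.14, 3.14, 3.14].

INTERFACE

Orientations are given as [roll, pitch, yaw] about the fixed x, y, z axes, in that order (R = Rz(yaw) Ry(pitch) Rx(roll)).
In Python, from plant import robot gives the robot as it stands. Calls block until the motion is done:
- robot.goto(position, orientation): joint-space move of the TCP to a pose.
- robot.move_straight(position, vel=0.15, attitude=None, contact_N=None): straight line of the TCP; attitude=None keeps the orientation; vel is the mean speed in m/s. With contact_N (N) it stops when the force on the tool has changed by that much, and returns True; else False.
- robot.move_joints(angles): joint-space move.
- robot.grip(opening, strength=None): opening from 0.0 (shut) to 1.0 (fully open); strength is the grip in N (None keeps the last); returns when the fingers have stopped.
- robot.sleep(seconds).
- robot.inverse_kinematics(position, orientation): joint angles nearest the present ones, or None.
- robot.sense(): the state.
- robot.grab_frame(name): name is "scene" or "top"; returns a dict with "image" (384x512x3 uint8, red, green, blue), "range_z" (384x512 float32, m along the optical axis (not along the pixel's ray), 0 where there is no reading), "fx", "fy", "cx", "cy" (pixels), "R" (3x3) and "t" (3): a world point X has camera coordinates R X + t. Camera axes: x right, y down, z forward; pixel columns grow to the right and rows downward; lengths in m; the calibration is good to about 2 mm. A picture is of the moment at which its call begins.
A pose or a line that the arm cannot do raises robot.IKError and nothing moves.
- robot.close_job(): hands the job in, once; it reports no verdict.
The state is a dict: "t": time; "joint_pos": joint angles; "joint_velocities": joint speeds; "effort": joint torques, N m; "tcp_pos": TCP position; "tcp_rot": TCP orientation; "wrist_force": force on the tool from outside, world axes, zero at the start; "torque": the same for the moment, N m; "opening": opening from 0.0 (shut) to 1.0 (fully open).
Only numpy, scipy, OpenCV 4.12 (cv2) and the standard library are available. Lean on these libraries where they do the work, as an engineer would, in place of code of your own. Each camera call takes 0.05 s, during which the arm holds its last target.

## Working session

There is one attempt and no reset: what is moved stays moved. The work goes in short steps, each a Python script; the robot and the scene stay as the last script left them, time stands still between calls to the robot, and variables do not carry over. Pictures are saved under pics/ and viewed, and the job is handed in when it is done.

```bash
ls; mkdir -p pics
python3 - <<'E'
from plant import robot
import cv2
s=robot.sense();print(s['t'],s['tcp_pos'],s['tcp_rot'],s['opening'],robot.nose_length)
for n in("scene","top"):
    f=robot.grab_frame(n);cv2.imwrite(f'pics/{n}0.png',f['image'][:,:,::-1]);import numpy as np
    np.savez(f'{n}0.npz',**f)
    print(n,f['fx'],f['cx'],f['cy'],-f['R'].T@f['t'],f['R'].tolist())
E
```

```text
pics
0.0 [0.21456864 0.63938218 0.24124541] [3.14153910e+00 1.96521444e-03 1.24701279e+00] 1.0017353347325253 0.011
scene 415.0048279628268 253.85756578568726 197.58791904633594 [ 1.06713715 -0.5023043   0.7150712 ] [[0.6923270505173355, 0.7215030673432117, -0.010797172606941585], [0.4697774513537071, -0.46203747414844987, -0.7522170688585416], [-0.5477156208486135, 0.5157079564025143, -0.658826913826052]]
top 375.63343269454737 257.00342184502387 194.8399226111274 [ 0.49063498 -0.00514105  0.95553507] [[0.010497344428734588, -0.9997037814302513, -0.021958031651333317], [-0.9969834664718256, -0.008774949703669373, -0.07711658602090832], [0.07690106203276129, 0.022701313877273973, -0.9967802551247086]]
```

View pics/scene0.png

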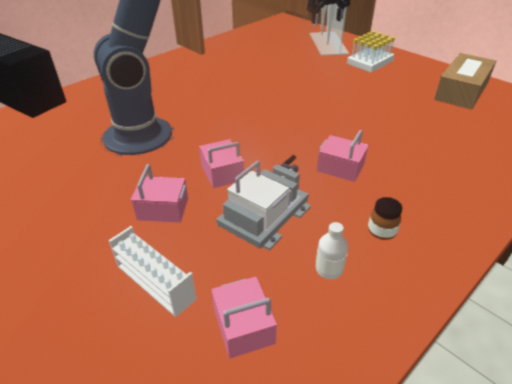

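View pics/top0.png

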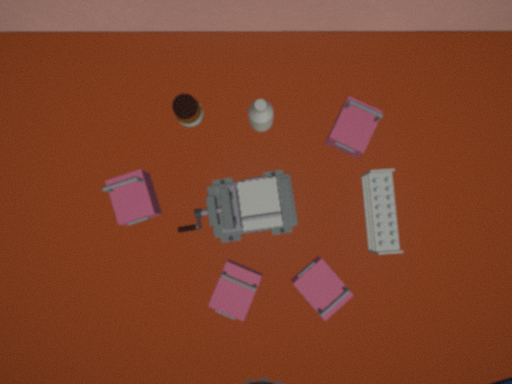

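The only white box in a grey vise is at top (258,203) / scene (260,195). The pink ones at top (134,197), (235,291), (322,288) and (355,127) are the look-alikes. I'll enlarge to confirm.

Run:
```python
import cv2,numpy as np
a=cv2.imread('pics/top0.png')[160:250,170:310];b=cv2.imread('pics/scene0.png')[140:250,200:330]
cv2.imwrite('pics/crop_top.png',cv2.resize(a,None,fx=5.7,fy=5.7,interpolation=cv2.INTER_CUBIC))
cv2.imwrite('pics/crop_scene.png',cv2.resize(b,None,fx=5,fy=5,interpolation=cv2.INTER_CUBIC))
```

```text
(no output)
```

View pics/crop_top.png

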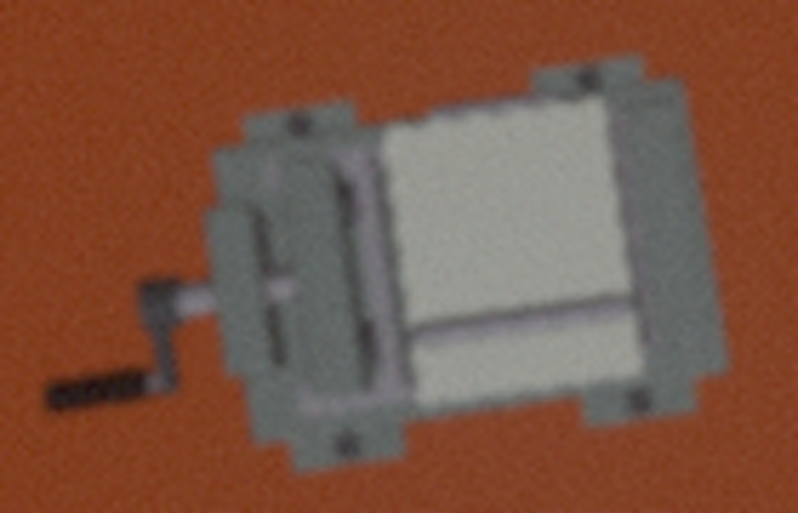

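View pics/crop_scene.png

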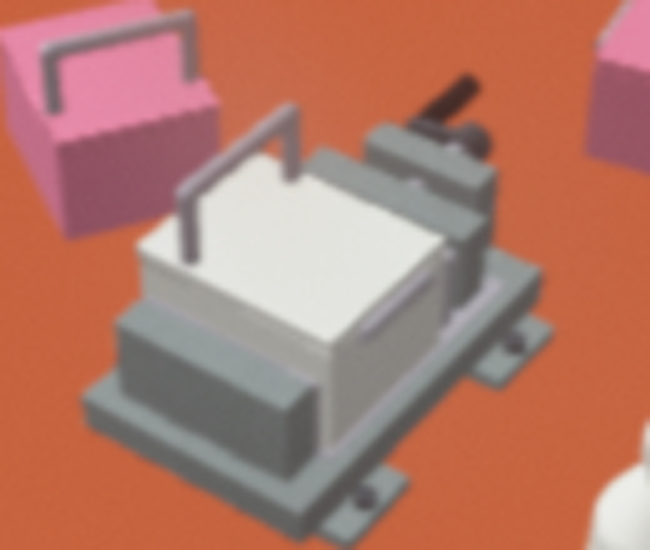

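The crops show the white box with its bar handle at the near side (top crop y≈315) between the jaws. The crank's black knob is at top (187,229), screw at about (203,211). Now measuring.

```bash
cat > h.py <<'E'
import numpy as np,cv2
def cloud(f):
    z=f['range_z'];v,u=np.mgrid[:384,:512]
    P=np.stack([(u-f['cx'])/f['fx']*z,(v-f['cy'])/f['fy']*z,z],-1)
    return (P-f['t'])@f['R']
def proj(f,X):
    c=np.asarray(X)@f['R'].T+f['t'];return np.stack([c[...,0]/c[...,2]*f['fx']+f['cx'],c[...,1]/c[...,2]*f['fy']+f['cy']],-1)
def ray(f,uv,z):
    uv=np.atleast_2d(uv).astype(float);d=np.stack([(uv[:,0]-f['cx'])/f['fx'],(uv[:,1]-f['cy'])/f['fy'],np.ones(len(uv))],-1)@f['R']
    o=-f['R'].T@f['t'];return o+d*((z-o[2])/d[:,2])[:,None]
E
python3 - <<'E'
from h import *
f=dict(np.load('top0.npz'));C=cloud(f);im=f['image'].astype(int)
hsv=cv2.cvtColor(f['image'],cv2.COLOR_RGB2HSV);roi=np.zeros((384,512),bool);roi[160:250,170:310]=1
print('table z',np.median(C[300:340,100:180,2]))
S=hsv[...,1];V=hsv[...,2]
print('lid px',hsv[190,258],C[190,258],'jaw',hsv[200,286],C[200,286],'bed',hsv[170,275],C[170,275],'knob',hsv[229,187],C[229,187],'nut',C[210,211],'mj',C[210,226])
w=roi&(S<60)&(V>140)&(C[...,2]>.085)&(C[...,2]<.11)
print('lid',w.sum(),np.median(C[w],0))
# refine outline by colour, cast on z=.098
m=(roi&(S<60)&(V>140)).astype(np.uint8)
m=cv2.morphologyEx(m,cv2.MORPH_CLOSE,np.ones((7,7)))
c=max(cv2.findContours(m,0,2)[0],key=cv2.contourArea)
print(cv2.boundingRect(c),cv2.minAreaRect(ray(f,c[:,0],.098)[:,:2].astype(np.float32)))
k=roi&(V<55)&(C[...,2]>.02);k[:,205:]=0
print('knob',k.sum(),C[k].mean(0),np.median(C[k],0));vv,uu=np.nonzero(k);print(uu.min(),uu.max(),vv.min(),vv.max())
gm=(roi&(S<90)).astype(np.uint8)
for lo,hi,n in((.07,.088,'jaw/nut tops'),(.022,.038,'bed')):
    q=roi&(C[...,2]>lo)&(C[...,2]<hi)&(S<90)
    nn,l,st,ce=cv2.connectedComponentsWithStats(q.astype(np.uint8))
    for i in range(1,nn):
        if st[i,4]>40:
            p=C[l==i];print(n,st[i],np.median(p[:,2]),cv2.minAreaRect(p[:,:2].astype(np.float32)))
E
```

```text
table z 0.0008833504418393663
lid px [ 26  13 154] [0.56785738 0.01220198 0.09892961] jaw [ 90  12 104] [ 0.54710458 -0.0532961   0.07382617] bed [  8 106 116] [ 0.62716033 -0.02858622  0.00994992] knob [  8 145  44] [0.47662637 0.18039105 0.06471602] nut [0.52176351 0.12224657 0.07812435] mj [0.52212324 0.0870948  0.07760669]
lid 1607 [0.54247463 0.00944541 0.09910973]
(238, 178, 44, 52) ((0.5370678305625916, 0.009499471634626389), (0.11090444773435593, 0.08813992142677307), 8.349597930908203)
knob 55 [0.48044169 0.18051415 0.06505306] [0.47898102 0.18069075 0.06479574]
179 198 210 230
jaw/nut tops [278 177  17  44 462] 0.07872456796150037 ((0.5503778457641602, -0.05295070260763168), (0.09987138211727142, 0.02500665746629238), 9.227692604064941)
jaw/nut tops [206 187  29  43 686] 0.07969692757839482 ((0.5248045921325684, 0.10263462364673615), (0.0996256098151207, 0.05553840100765228), 9.731650352478027)
jaw/nut tops [232 186  10  42 152] 0.0773691835942637 ((0.5307431817054749, 0.06334780156612396), (0.09840458631515503, 0.008095482364296913), 9.26779556274414)
bed [208 174  90  64 959] 0.031131696756526377 ((0.5371957421302795, 0.027951039373874664), (0.13006193935871124, 0.20654642581939697), 9.481873512268066)
```

```bash
cat >> h.py <<'E'
yaw=0.163
V0=np.array([.541,.0039,0.]);ex=np.array([np.cos(yaw),np.sin(yaw),0]);ey=np.array([-np.sin(yaw),np.cos(yaw),0]);ez=np.array([0,0,1.])
Rv=np.stack([ex,ey,ez])  # world->vise rows
def W(x,y,z): return V0+np.array([x,y,z])@Rv
def knobpos(th,y=.185,r=.032): return W(-r*np.sin(th),y,.062+r*np.cos(th))
E
python3 - <<'E'
from h import *
from plant import robot
import itertools
f=dict(np.load('top0.npz'));g=dict(np.load('scene0.npz'))
for F,n,r in((f,'top',(slice(222,234),slice(176,194))),(g,'scene',(slice(150,175),slice(275,300)))):
    V=F['image'].max(-1);m=np.zeros((384,512),bool);m[r]=V[r]<60;C=cloud(F)
    q=(C[m]-V0)@Rv.T; q=q[(q[:,1]>.165)&(q[:,1]<.21)]
    vv,uu=np.nonzero(m);print(n,m.sum(),'px',uu.mean(),vv.mean(),'vise-frame',len(q),np.median(q,0),q.min(0),q.max(0))
    for th in(1.5,1.7,1.9):print(th,proj(F,knobpos(th)))
C=cloud(f).reshape(-1,3);q=(C-V0)@Rv.T
s=(q[:,2]>.02)&(q[:,1]>.21)&(abs(q[:,0])<.15)&(q[:,1]<.4);print('neighbour beyond knob: min y',q[s,1].min(),np.percentile(q[s,2],[50,99]))
for x in(-.1,-.06,-.02,.02,.06,.1):
    t=s&(abs(q[:,0]-x)<.02);print(x,q[t,1].min() if t.any() else None, q[t,2].max() if t.any() else None)
for yw in(yaw,yaw+np.pi,yaw-np.pi):
    r=[robot.inverse_kinematics(knobpos(t,.187)-[0,0,.008],[np.pi,0,yw]) for t in np.arange(1.6,8,.4)]
    print(yw,[None if a is None else np.round(a,2).tolist() for a in (r[0],r[4],r[8],r[12])],all(a is not None for a in r))
E
```

```text
top 55 px 186.07272727272726 228.12727272727273 vise-frame 55 [-0.0323635   0.18634643  0.06467721] [-0.0369974   0.16920929  0.06104343] [-0.02818828  0.20396562  0.068153  ]
1.5 [186.70178296 227.78594933]
1.7 [187.24803726 227.68099769]
1.9 [187.70045557 227.05692383]<stdin>:8: RuntimeWarning: Mean of empty slice.
  ret = ret.dtype.type(ret / rcount)
  return _methods._mean(a, axis=axis, dtype=dtype,
  ret = um.true_divide(
Traceback (most recent call last):
ValueError: zero-size array to reduction operation minimum which has no identity
```

Run:
```python
from h import *
from plant import robot
f=dict(np.load('top0.npz'));g=dict(np.load('scene0.npz'))
C=cloud(g);q=(C-V0)@Rv.T
m=(q[...,1]>.168)&(q[...,1]<.21)&(q[...,2]>.02)&(abs(q[...,0])<.06)
print('scene knob',m.sum(),np.median(q[m],0) if m.any() else 0)
for th in(1.5,1.7,1.9):print(th,proj(g,knobpos(th)))
C=cloud(f).reshape(-1,3);q=(C-V0)@Rv.T
s=(q[:,2]>.02)&(q[:,1]>.21)&(abs(q[:,0])<.15)&(q[:,1]<.4)
for x in(-.1,-.06,-.02,.02,.06,.1):
    t=s&(abs(q[:,0]-x)<.02);print(x,q[t,1].min() if t.any() else None, q[t,2].max() if t.any() else None)
for yw in(yaw,yaw+np.pi,yaw-np.pi):
    r=[robot.inverse_kinematics(knobpos(t,.187)-[0,0,.008],[np.pi,0,yw]) for t in np.arange(1.6,8,.4)]
    print(yw,[None if a is None else np.round(a,2).tolist() for a in (r[0],r[4],r[8],r[12])],all(a is not None for a in r))
```

```text
scene knob 56 [-0.02848692  0.18780148  0.06499192]
1.5 [288.98542183 159.08249782]
1.7 [288.93644008 161.05358735]
1.9 [289.28706078 163.12616962]
-0.1 None None
-0.06 None None
-0.02 0.31205703119177886 0.06405202383522438
0.02 0.25460465928443504 0.07319924674224672
0.06 0.2588928309000801 0.07377237999337104
0.1 0.26518107049694123 0.11513536165148254
0.163 [[-0.69, 0.48, 0.3, 2.09, -0.24, 0.6, -0.05], [-0.65, 0.57, 0.29, 2.03, -0.29, 0.58, -0.0], [-0.67, 0.55, 0.33, 1.95, -0.27, 0.69, -0.0], [-0.7, 0.46, 0.34, 2.01, -0.23, 0.7, -0.05]] True
3.304592653589793 [[-0.21, 0.48, -0.3, 2.06, 0.24, 0.63, 2.63], [-0.18, 0.58, -0.32, 2.0, 0.3, 0.61, 2.6], [0.38, 0.9, -1.18, 1.89, 0.96, 1.08, 2.09], [0.4, 0.78, -1.18, 1.95, 0.86, 1.03, 2.11]] True
-2.9785926535897933 [[-0.21, 0.48, -0.3, 2.06, 0.24, 0.63, 2.63], [-0.18, 0.58, -0.32, 2.0, 0.3, 0.61, 2.6], [0.38, 0.9, -1.18, 1.89, 0.96, 1.08, 2.09], [0.4, 0.78, -1.18, 1.95, 0.86, 1.03, 2.11]] True
```

Both views agree: knob at vise (−32, 186, ~60) mm, radius 32 mm ✓., so θ≈1.65. Neighbouring pink box is ≥25 mm clear of the gripper. Next: grasp the knob from above.

Run:
```python
from h import *
from plant import robot
rot=[np.pi,0,yaw]
p=knobpos(1.65,.187)-[0,0,.008]
robot.goto(p+[0,0,.13],rot);s=robot.sense();print(s['t'],s['tcp_pos'],s['wrist_force'])
print(robot.move_straight(p,vel=.12,contact_N=12));s=robot.sense();print(s['t'],s['tcp_pos'],s['wrist_force'])
robot.grip(0.0,35);s=robot.sense();print(s['t'],s['tcp_pos'],s['wrist_force'],s['opening'])
for n in("scene","top"):
    f=robot.grab_frame(n);r=(slice(120,240),slice(200,340)) if n=='scene' else (slice(150,250),slice(150,310))
    cv2.imwrite(f'pics/{n}1.png',cv2.resize(f['image'][r][:,:,::-1],None,fx=4.5,fy=4.5,interpolation=cv2.INTER_CUBIC))
```

```text
2.0167 [0.47908423 0.18496281 0.18151573] [-0.38901745  0.09925466 -0.28985922]
False
3.25 [0.47972307 0.18343296 0.0520782 ] [ 0.09696092 -0.00831842  0.55147024]
3.9 [0.48001459 0.18341728 0.05169387] [ 1.25153106  0.03043804 -0.59744334] 0.14627687909310594
```

View pics/scene1.png

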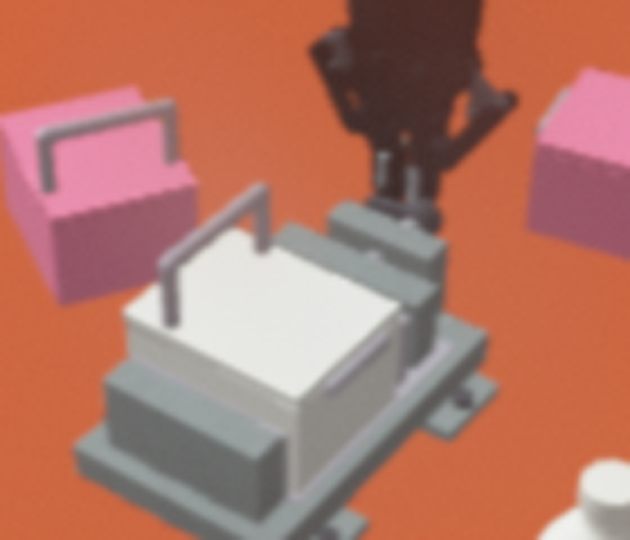

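The fingers close on the knob (opening 0.146 ≈ 12.4 mm, knob 14 mm) with low side forces. Start turning, with force watched.

```bash
cat >> h.py <<'E'
def turn(robot,a,b,y=.187,step=.2,vel=.06,log=True):
    n=int(np.ceil((b-a)/step))
    for i,t in enumerate(np.linspace(a,b,n+1)[1:]):
        robot.move_straight(knobpos(t,y)-[0,0,.008],vel=vel)
        s=robot.sense();w=Rv@s['wrist_force'];q=Rv@(s['tcp_pos']+[0,0,.008]-V0)
        tm=np.arctan2(-q[0],q[2]-.062)
        if log:print(f"{t:.2f} meas {tm%(2*np.pi):.3f} r {np.hypot(q[0],q[2]-.062)*1e3:.1f} t {s['t']:.2f} F",np.round(w,1),'op %.3f'%s['opening'])
        if np.linalg.norm(w)>35: print('STOP');return t
    return b
E
python3 - <<'E'
from h import *
from plant import robot
print(turn(robot,1.65,3.2))
E
```

```text
1.84 meas 1.857 r 30.8 t 4.25 F [ 6.2  0.9 -1. ] op 0.150
2.04 meas 2.065 r 30.5 t 4.50 F [ 5.4 -0.2  0. ] op 0.145
2.23 meas 2.274 r 30.2 t 4.75 F [ 6.5 -0.2  2.4] op 0.152
2.42 meas 2.484 r 30.0 t 5.00 F [5.4 1.1 3. ] op 0.149
2.62 meas 2.693 r 29.9 t 5.25 F [ 5.1 -1.   5.9] op 0.150
2.81 meas 2.900 r 30.0 t 5.50 F [ 5.1 -0.8  9.3] op 0.148
3.01 meas 3.088 r 30.2 t 5.75 F [ 2.5 -0.9 13.7] op 0.148
3.20 meas 3.249 r 30.5 t 6.00 F [ 0.1 -0.4 17.4] op 0.147
3.2
```

```bash
sed -i 's/def turn(robot,a,b,y=.187,step=.2,vel=.06,log=True)/def turn(robot,a,b,y=.187,step=.2,vel=.06,log=True,off=np.zeros(3))/; s/knobpos(t,y)-\[0,0,.008\],vel/knobpos(t,y)+off-[0,0,.008],vel/' h.py
python3 - <<'E'
from h import *
from plant import robot
print(turn(robot,3.2,4.8,off=np.array([0,0,.002])))
f=robot.grab_frame('top');cv2.imwrite(f'pics/top2.png',cv2.resize(f['image'][150:250,150:310][:,:,::-1],None,fx=4.5,fy=4.5,interpolation=cv2.INTER_CUBIC))
E
```

```text
3.40 meas 3.366 r 30.2 t 6.27 F [-2.  -0.8  7.3] op 0.147
3.60 meas 3.567 r 30.3 t 6.53 F [-3.4  0.5  1.5] op 0.146
3.80 meas 3.837 r 30.7 t 6.78 F [-1.3  1.6 -2.1] op 0.149
4.00 meas 4.083 r 31.2 t 7.04 F [ 0.   0.7 -0.8] op 0.148
4.20 meas 4.298 r 31.7 t 7.30 F [0.  1.  1.8] op 0.153
4.40 meas 4.495 r 32.2 t 7.56 F [-0.3  1.2  1.8] op 0.147
4.60 meas 4.688 r 32.6 t 7.82 F [1.2 1.6 1.2] op 0.150
4.80 meas 4.877 r 33.0 t 8.07 F [2.3 1.4 2.3] op 0.149
4.8
```

View pics/top2.png

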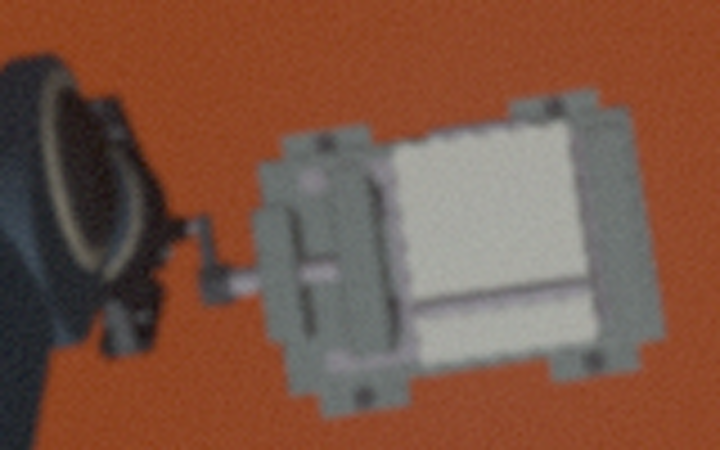

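The picture shows the crank arm now on the far side (≈(200,230)) and the moving jaw closer to the box, so it's turning with the tool. Continue to 7.75.

Run:
```python
from h import *
from plant import robot
print(turn(robot,4.8,7.8,off=np.array([0,0,.002])))
f=robot.grab_frame('top');np.savez('top3.npz',**f);cv2.imwrite(f'pics/top3.png',cv2.resize(f['image'][150:250,150:310][:,:,::-1],None,fx=4.5,fy=4.5,interpolation=cv2.INTER_CUBIC))
```

```text
5.00 meas 5.065 r 33.3 t 8.38 F [2.1 1.7 2.3] op 0.148
5.20 meas 5.257 r 33.6 t 8.64 F [2.5 2.2 3.3] op 0.146
5.40 meas 5.447 r 33.8 t 8.90 F [2.2 1.8 5.1] op 0.144
5.60 meas 5.637 r 34.0 t 9.16 F [2.3 2.  5.9] op 0.152
5.80 meas 5.827 r 34.1 t 9.42 F [2.5 1.8 6.4] op 0.149
6.00 meas 6.021 r 34.1 t 9.68 F [2.3 1.3 7.4] op 0.146
6.20 meas 6.221 r 34.0 t 9.93 F [1.3 3.3 6.6] op 0.146
6.40 meas 0.150 r 33.9 t 10.19 F [-0.7  2.   6.7] op 0.147
6.60 meas 0.356 r 33.8 t 10.45 F [-1.6  2.4  3.6] op 0.145
6.80 meas 0.524 r 33.6 t 10.71 F [ 1.   2.4 -0.4] op 0.145
7.00 meas 0.699 r 33.4 t 10.97 F [ 2.8  3.5 -3.5] op 0.150
7.20 meas 0.880 r 33.0 t 11.22 F [ 4.1  3.  -4.9] op 0.148
7.40 meas 1.068 r 32.6 t 11.48 F [ 4.3  1.9 -4.9] op 0.149
7.60 meas 1.264 r 32.1 t 11.74 F [ 4.9  2.8 -3.7] op 0.147
7.80 meas 1.468 r 31.6 t 12.00 F [ 5.1  2.4 -2.2] op 0.148
7.8
```

View pics/top3.png

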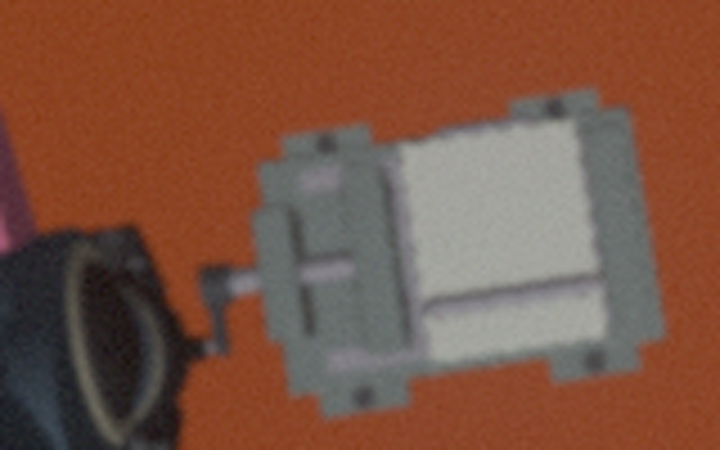

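Run:
```python
from h import *
from plant import robot
robot.grip(1.0);s=robot.sense();print(s['t'],s['opening'],s['wrist_force'])
robot.move_straight(s['tcp_pos']+[0,0,.2],vel=.25)
# aside so that the top camera sees the knob
robot.goto(W(-.1,.27,.28),[np.pi,0,yaw])
print(robot.sense()['t'])
for n in("scene","top"):
    f=robot.grab_frame(n);np.savez(f'{n}4.npz',**f);r=(slice(120,240),slice(200,340)) if n=='scene' else (slice(150,250),slice(150,310))
    cv2.imwrite(f'pics/{n}4.png',cv2.resize(f['image'][r][:,:,::-1],None,fx=4.5,fy=4.5,interpolation=cv2.INTER_CUBIC))
f=dict(np.load('top4.npz'));C=cloud(f);q=(C-V0)@Rv.T
V=f['image'].max(-1);k=(V<60)&(q[...,2]>.03)&(q[...,2]<.12)&(q[...,1]>.165)&(q[...,1]<.21)&(abs(q[...,0])<.05)
print('knob',k.sum(),np.median(q[k],0) if k.any() else 0)
hsv=cv2.cvtColor(f['image'],cv2.COLOR_RGB2HSV);roi=np.zeros((384,512),bool);roi[160:250,200:310]=1
m=(roi&(hsv[...,1]<60)&(hsv[...,2]>140)).astype(np.uint8);m=cv2.morphologyEx(m,cv2.MORPH_CLOSE,np.ones((7,7)))
c=max(cv2.findContours(m,0,2)[0],key=cv2.contourArea)
rc=cv2.minAreaRect(ray(f,c[:,0],.098)[:,:2].astype(np.float32));print('lid',rc,Rv@(np.r_[rc[0],0]-V0))
q2=roi&(q[...,2]>.066)&(q[...,2]<.088)&(hsv[...,1]<90)
h,e=np.histogram(q[q2][:,1],np.arange(.03,.14,.004));print(list(zip(np.round(e,3).tolist(),h.tolist())))
hb=roi&(q[...,2]>.115)&(q[...,2]<.16)&(abs(q[...,0])<.07)&(abs(q[...,1])<.06);print('bar',hb.sum(),np.median(q[hb],0),np.percentile(q[hb],[2,98],0))
```

```text
12.75 1.002113306156132 [-0.25028717  0.37209208  0.92437727]
14.2167
knob 60 [-0.03273381  0.18528385  0.07076154]
lid ((0.5384203195571899, 0.004674404859542847), (0.11118350178003311, 0.09085481613874435), 9.326509475708008) [-0.00241982  0.00118277  0.        ]
[(0.03, 0), (0.034, 0), (0.038, 0), (0.042, 0), (0.046, 71), (0.05, 53), (0.054, 36), (0.058, 70), (0.062, 76), (0.066, 71), (0.07, 74), (0.074, 71), (0.078, 18), (0.082, 8), (0.086, 10), (0.09, 8), (0.094, 10), (0.098, 8), (0.102, 8), (0.106, 57), (0.11, 49), (0.114, 51), (0.118, 49), (0.122, 52), (0.126, 22), (0.13, 9), (0.134, 8)]
bar 177 [-0.03144971 -0.00030059  0.1409962 ] [[-0.03610022 -0.03998848  0.13643467]
 [-0.02656577  0.03944934  0.14381306]]
```

View pics/scene4.png

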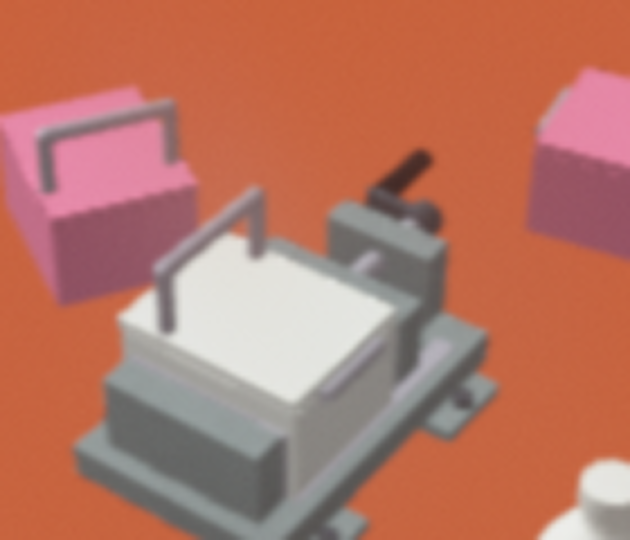

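View pics/top4.png

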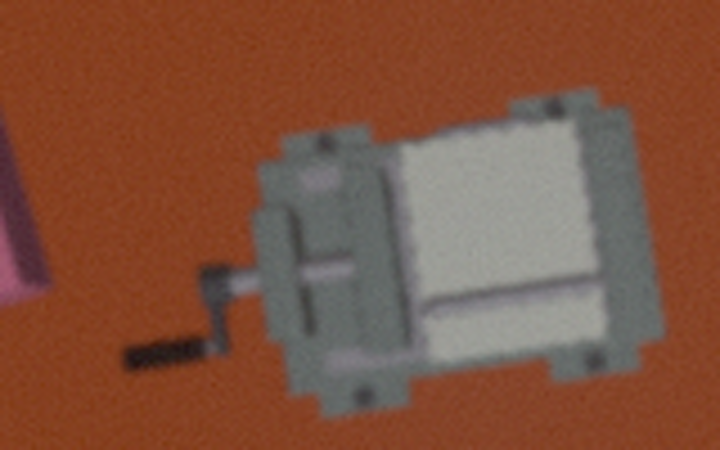

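Crank released at ≈7.73 rad (knob top +6 mm over the start) and the box touches both jaws. The bar is at vise (−31, 0, 136) mm, which matches the specified 136 mm. Hinge is therefore at x'=53.5, z=90 mm. Checking IK for the lid arc.

```bash
cat >> h.py <<'E'
HX,HY,HZ=.0537,.000,.090
def lidpose(a,phi0,hx=None,r=(.085,.046),y=0.):
    hx=HX if hx is None else hx
    R=np.hypot(*r);b=np.arctan2(r[1],-r[0])-a
    p=W(hx+R*np.cos(b),HY+y,HZ+R*np.sin(b));phi=phi0+a
    tz=-np.cos(phi)*ez-np.sin(phi)*ex
    return p+.008*tz,[np.pi,phi,yaw]
E
python3 - <<'E'
from h import *
from plant import robot
s=robot.sense()
print('cur',np.round(s['joint_pos'],2),np.round(robot.inverse_kinematics(s['tcp_pos'],[np.pi,0,yaw]),2))
for phi0 in(-.5,-.35,-.2,-.1,0):
    r=[robot.inverse_kinematics(*lidpose(a,phi0)) for a in np.linspace(0,.785,7)]
    p,o=lidpose(0,phi0);tz=np.array(-np.cos(phi0)*ez-np.sin(phi0)*ex);h=robot.inverse_kinematics(p-.09*tz,o)
    print(phi0,h is not None,[a is not None for a in r],[np.round(r[i],2).tolist() for i in(0,6) if r[i] is not None])
E
```

```text
cur [-0.96  0.09  0.33  1.96 -0.03  1.09 -0.45] [-0.96  0.09  0.33  1.96 -0.03  1.09 -0.45]
-0.5 True [True, True, True, True, True, True, True] [[0.81, 0.38, -1.0, 2.31, 1.22, 0.29, -1.04], [-0.51, 0.55, 0.6, 1.71, -0.25, 1.26, 0.33]]
-0.35 True [True, True, True, True, True, True, True] [[-0.54, 0.25, 0.55, 2.28, -0.57, 0.34, 0.65], [-0.5, 0.63, 0.6, 1.62, -0.24, 1.42, 0.34]]
-0.2 True [True, True, True, True, True, True, True] [[-0.55, 0.3, 0.57, 2.19, -0.38, 0.53, 0.46], [-0.48, 0.72, 0.61, 1.54, -0.23, 1.58, 0.35]]
-0.1 True [True, True, True, True, True, True, True] [[-0.53, 0.33, 0.55, 2.12, -0.31, 0.65, 0.4], [-0.47, 0.77, 0.6, 1.48, -0.22, 1.68, 0.35]]
0 True [True, True, True, True, True, True, True] [[-0.52, 0.38, 0.55, 2.06, -0.28, 0.78, 0.36], [-0.46, 0.82, 0.6, 1.43, -0.21, 1.77, 0.36]]
```

Run:
```python
from h import *
from plant import robot
p,o=lidpose(0,-.2);tz=-np.cos(-.2)*ez-np.sin(-.2)*ex
robot.goto(p-.12*tz,o);robot.grip(.6)
print(robot.move_straight(p,vel=.12,contact_N=12));s=robot.sense();print(s['t'],Rv@(s['tcp_pos']-p)*1e3,s['wrist_force'])
robot.grip(0,60);s=robot.sense();print(s['t'],Rv@(s['tcp_pos']-p)*1e3,Rv@s['wrist_force'],s['opening'])
for n in("scene",):
    f=robot.grab_frame(n);cv2.imwrite(f'pics/{n}5.png',cv2.resize(f['image'][100:240,180:340][:,:,::-1],None,fx=4.2,fy=4.2,interpolation=cv2.INTER_CUBIC))
```

```text
False
16.9667 [ 0.37212537 -0.17534081  0.58993357] [-0.55101253  0.63343758  0.22725485]
17.4333 [0.38855401 0.0797029  0.46573771] [-0.72251806  0.42567882  3.18536563] 0.09423807504391381
```

View pics/scene5.png

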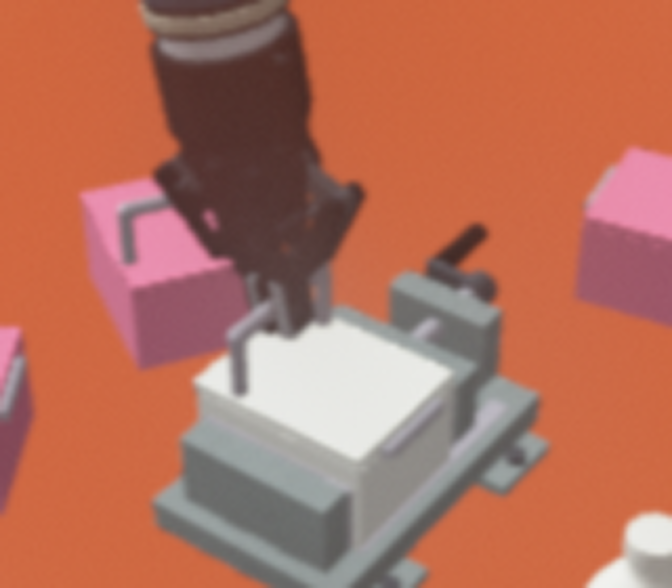

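The bar is held mid-span (opening 0.094 ≈ 8 mm for a 10 mm bar), with small forces. Lift along the arc.

```bash
cat >> h.py <<'E'
def lift(robot,a,b,n,vel=.04,phi0=-.2):
    for t in np.linspace(a,b,n+1)[1:]:
        p,o=lidpose(t,phi0);robot.move_straight(p,vel=vel,attitude=o)
        s=robot.sense();w=Rv@s['wrist_force'];q=Rv@(s['tcp_pos']-V0)
        r=s['tcp_rot'];print(f"{t:.3f} t {s['t']:.2f} err mm",np.round(Rv@(s['tcp_pos']-p)*1e3,1),'F',np.round(w,1),'op %.3f'%s['opening'],'pitch',np.round(r,3))
        if np.linalg.norm(w)>30:print('STOP');break
E
python3 - <<'E'
from h import *
from plant import robot
lift(robot,0,.3,4)
f=robot.grab_frame("scene");cv2.imwrite(f'pics/scene6.png',cv2.resize(f['image'][100:240,180:340][:,:,::-1],None,fx=4.2,fy=4.2,interpolation=cv2.INTER_CUBIC))
E
```

```text
0.075 t 17.81 err mm [-0.2  0.1 -0.6] F [ 2.4 -0.  -2. ] op 0.092 pitch [ 3.141 -0.125  0.163]
0.150 t 18.13 err mm [-0.4  0.1 -0.7] F [ 0.1  0.1 -1.4] op 0.093 pitch [-3.141 -0.051  0.163]
0.225 t 18.46 err mm [-0.6  0.1 -0.6] F [-0.3 -0.1 -1.7] op 0.090 pitch [-3.141  0.024  0.163]
0.300 t 18.78 err mm [-0.7  0.1 -0.6] F [-0.5  1.1 -0.5] op 0.088 pitch [-3.141  0.099  0.162]
```

View pics/scene6.png

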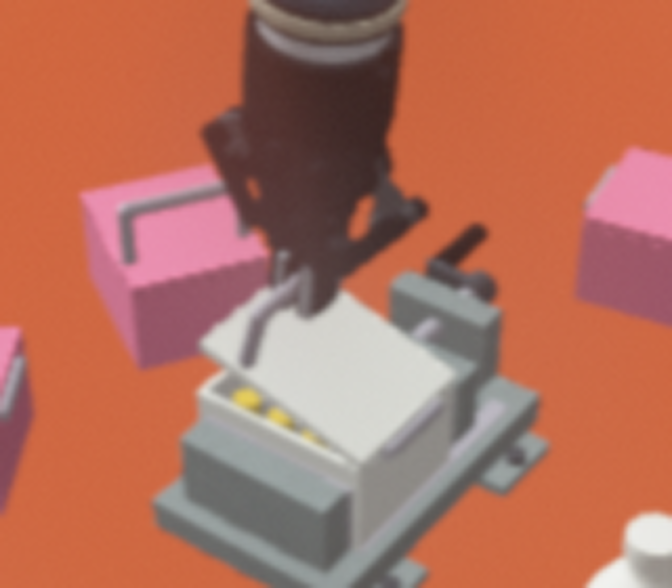

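The lid is rising about its hinge, with yellow tubes showing at (250,400), and the box stays in the jaws. Continue to 45°.

Run:
```python
from h import *
from plant import robot
lift(robot,.3,.785,7)
robot.sleep(.3)
s=robot.sense();print(s['t'],Rv@s['wrist_force'],s['tcp_rot'])
q=Rv@(s['tcp_pos']-V0);phi=s['tcp_rot'][1];g=q+.008*np.array([np.sin(phi),0,np.cos(phi)])
print('bar-lid angle by tcp',np.arctan2(.046,-.085)-np.arctan2(g[2]-HZ,g[0]-HX),'r',np.hypot(g[2]-HZ,g[0]-HX))
for n in("scene","top"):
    f=robot.grab_frame(n);np.savez(f'{n}7.npz',**f);r=(slice(100,240),slice(180,340)) if n=='scene' else (slice(150,250),slice(150,310))
    cv2.imwrite(f'pics/{n}7.png',cv2.resize(f['image'][r][:,:,::-1],None,fx=4.2,fy=4.2,interpolation=cv2.INTER_CUBIC))
    C=(cloud(f)-V0)@Rv.T;hsv=cv2.cvtColor(f['image'],cv2.COLOR_RGB2HSV)
    # lid top surface points: white, in lid's swept band
    m=(hsv[...,1]<60)&(hsv[...,2]>110)&(abs(C[...,1])<.043)&(C[...,0]<.045)&(C[...,0]>-.03)&(C[...,2]>.10)&(C[...,2]<.19)
    P=C[m]
    if len(P)>30:
        v=abs(P[:,2]-(HZ+.0113+(HX-P[:,0])))<.012;P=P[v]
        k=np.polyfit(P[:,0],P[:,2],1);print(n,len(P),'lid slope angle',np.arctan(-k[0]),'rms',np.std(P[:,2]-np.polyval(k,P[:,0])))
```

```text
0.369 t 19.14 err mm [-0.6  0.1 -0.4] F [-2.2  1.  -0.2] op 0.092 pitch [-3.141  0.169  0.163]
0.439 t 19.45 err mm [-0.6  0.1 -0.2] F [-3.2  1.6  1.1] op 0.091 pitch [-3.141  0.238  0.163]
0.508 t 19.76 err mm [-0.6  0.  -0.1] F [-3.2  1.3  2.9] op 0.093 pitch [-3.141  0.308  0.163]
0.577 t 20.07 err mm [-0.4  0.   0.1] F [-3.5  1.1  4.1] op 0.093 pitch [-3.141  0.377  0.163]
0.646 t 20.38 err mm [-0.3  0.   0.2] F [-4.   0.3  4.7] op 0.089 pitch [-3.141  0.447  0.163]
0.716 t 20.68 err mm [-0.3  0.1  0.2] F [-3.7  2.2  4.7] op 0.091 pitch [-3.141  0.516  0.163]
0.785 t 20.99 err mm [-0.3  0.   0.3] F [-4.1  1.1  5.3] op 0.090 pitch [-3.141  0.585  0.163]
21.2917 [-2.77089547  2.0638636   5.66203371] [-3.14124067  0.58488022  0.1631478 ]
bar-lid angle by tcp 0.7828992894001296 r 0.09703986605180565
scene 1016 lid slope angle 0.7683967961570708 rms 0.002146699233682208
top 213 lid slope angle 0.6936473964129617 rms 0.0038612588097950112
```

View pics/scene7.png

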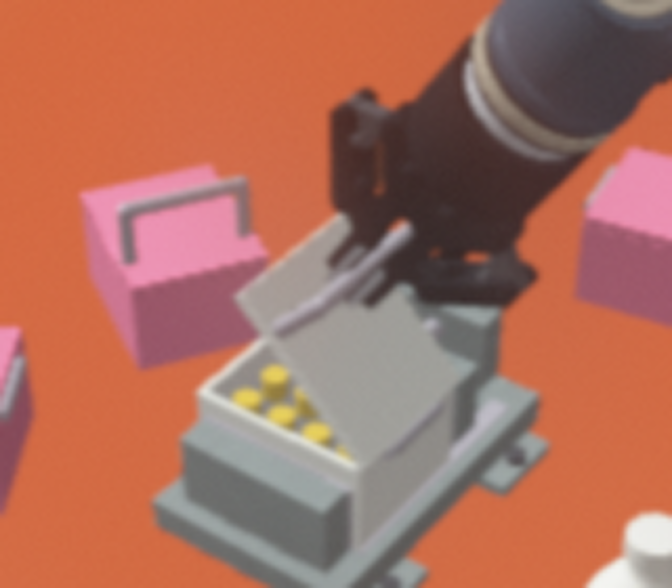

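View pics/top7.png

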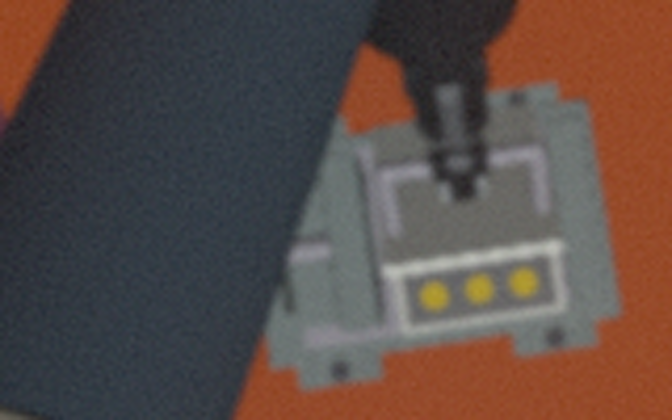

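The lid stands half open with tubes exposed at (275,380) in the scene crop. The slope was 0.768 from the scene view, while the top view gave 0.694 from few noisy points. I'll refit the slope without a prior band and check the crank, box and bystanders.

Run:
```python
from h import *
from scipy.stats import theilslopes
for n in('scene','top'):
    f=dict(np.load(n+'7.npz'));C=(cloud(f)-V0)@Rv.T;hsv=cv2.cvtColor(f['image'],cv2.COLOR_RGB2HSV)
    m=(hsv[...,1]<45)&(hsv[...,2]>80)&(abs(C[...,1])<.04)&(C[...,0]<.04)&(C[...,0]>-.035)&(C[...,2]>.095)&(C[...,2]<.2)
    if n=='scene': m&=C[...,1]<-.015   # part beside the bar/gripper
    m=cv2.erode(m.astype(np.uint8),np.ones((3,3)))>0
    P=C[m];k=theilslopes(P[:,2],P[:,0])
    for _ in range(4):
        r=P[:,2]-(k[1]+k[0]*P[:,0]);s=max(1.5*np.median(abs(r)),.002);Q=P[abs(r)<3*s];k=theilslopes(Q[:,2],Q[:,0])
    print(n,len(P),len(Q),'angle',np.arctan(-k[0]),'z at hinge',k[1]+k[0]*HX)
    g=dict(np.load(n+'0.npz'));d=np.abs(f['image'].astype(int)-g['image']).max(-1)
    for nm,u in (('rack',(380,212)),('reagent',(261,115)),('jar',(188,110))) if n=='top' else (('rack',(152,270)),('reagent',(331,252)),('jar',(386,218))):
        a=d[u[1]-22:u[1]+22,u[0]-18:u[0]+18];print(nm,'mean diff',a.mean(),'max',a.max())
f=dict(np.load('scene7.npz'));C=(cloud(f)-V0)@Rv.T
m=(f['image'].max(-1)<90)&(C[...,1]>.168)&(C[...,1]<.205)&(C[...,2]>.02)&(C[...,2]<.12)&(abs(C[...,0])<.05)
f4=dict(np.load('scene4.npz'));C4=(cloud(f4)-V0)@Rv.T
m4=(f4['image'].max(-1)<90)&(C4[...,1]>.168)&(C4[...,1]<.205)&(C4[...,2]>.02)&(C4[...,2]<.12)&(abs(C4[...,0])<.05)
print('knob now',m.sum(),np.median(C[m],0) if m.any() else '', 'after turning',m4.sum(),np.median(C4[m4],0))
```

```text
scene 210 196 angle 0.7602015484085427 z at hinge 0.1043079892705698
rack mean diff 10.650252525252526 max 14
reagent mean diff 11.446969696969697 max 15
jar mean diff 8.904040404040405 max 14
top 760 609 angle 0.760140140773834 z at hinge 0.10306211177123009
rack mean diff 21.58080808080808 max 32
reagent mean diff 56.16098484848485 max 105
jar mean diff 39.43497474747475 max 95
knob now 7 [-0.02663557  0.17183368  0.06990701] after turning 30 [-0.02784914  0.18482881  0.06993108]
```

Run:
```python
from h import *
from plant import robot
robot.sleep(.3);s=robot.sense();print(s['t'],Rv@s['wrist_force'],s['opening'],abs(s['joint_velocities']).max() if hasattr(s['joint_velocities'],'max') else max(map(abs,s['joint_velocities'])))
robot.close_job()
```

```text
21.6917 [-3.02302355  0.99241409  6.13737588] 0.08851231696269805 0.001878946184077801
the job is handed in; nothing more can be done
```

I turned the crank clockwise until the box was gripped, let go of it, and lifted the lid by its handle. I handed the job in at 21.7 s with the lid held half open and the gripper still on the handle.

- **Crank:** it went from about 1.65 to about 7.7 rad, inside the 7.2–8.3 firm-grip range. That figure comes from the tool position and the knob's height in the camera; the images show the box between both jaws. With the lid open, only 7 pixels of the knob were visible. Its height had not changed, but the crank angle is not firmly re-confirmed after the lift.
- **Lid angle:** the arm's position gives 0.783 rad (44.9°). The camera fits read slightly lower: 0.76 rad (43.6°) from both views in the last fit, after first fits of 0.768 (scene) and a noisy 0.694 (top). I did not adjust for this difference.
- **Hold:** the arm was still and gripping the bar, with a wrist force of about 7 N at hand-in. The highest I logged was about 17 N, while turning the crank.
- **Rack and bottles:** they look unmoved in the scene view, where only a slight overall brightness change shows. The same check in the top view failed. It showed large differences around the bottles, which I put down to the arm and its shadow covering them.

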